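# Strip the batch feeder and fill the wash tray

## Task

Collect the batch feeder's parts in the divided wash tray, working from the longest compartment down to the smallest, in this order: draw the gate slide out of its channel, keeping it level, and lay it flat, handle up, in the long compartment; then stand the long-stemmed funnel (mouth down, as it stands now) in the largest of the three small compartments, the tall crucible in the middle-sized one and the brass nozzle in the smallest. Set each part down on the tray's floor, upright; do not drop it. Leave the look-alikes (the short-stubbed funnel, the low ceramic dish and the brass plug) where they stand.

Things in the scene. Friction and masses are not known exactly. Their poses are not given: they have to be found in the camera images.
- slide_grip (a point): Grip point on the axis of the gate slide's black handle, 16 (x) x 22 (y) x 40 mm tall, 32 mm above the slide's underside and 14 mm below the handle's top. Slide: loose aluminium plate 130 x 56 x 6 mm, 0.10-0.21 kg; its centre lies 50 mm along this point's +x, its outer end 15 mm along -x. z up. Starts 55-70 mm deep in the feeder; pulled along its -x (light friction) it is clear after 70 mm.
- feeder: Fixed feeder gate: grey block 80 (x) x 90 (y) x 34 mm high, on it a 64 mm steel collar up to 52 mm. Its base plate, 10 mm thick, sticks out 50 mm before the mouth. Origin on the table on the channel's centre line, 30 mm before the mouth; x runs into the channel (block from x = +30 to +110 mm), z up. Channel 59 mm wide, 8 mm high, floor at 10 mm; the slide leaves along -x.
- tray: Fixed aluminium wash tray 178 (x) x 234 (y) mm; floor 4 mm thick, walls 4 mm thick, tops 16 mm above the table. Origin at centre of underside, z up. Compartments (inner size x by y, centre in tray frame, mm): long 80 x 226 at (-45, 0), for the slide lying along y; largest small 86 x 90 at (42, 68), funnel; middle 86 x 72 at (42, -17), crucible; smallest 86 x 56 at (42, -85), nozzle.
- funnel_mid (a point): Centre, half-way up (45 mm above its underside), of the long-stemmed steel funnel, loose, standing mouth down: mouth 64 mm diameter, conical up to 24 mm, then a slim stem of 16 to 18 mm diameter up to its top at 90 mm. z up along the stem. 0.08-0.17 kg.
- crucible_mid (a point): Centre, half-way up (30 mm above its underside), of the tall white ceramic crucible, loose, open at the top: 42 mm diameter (36 mm at the foot), 60 mm tall, wall 4 mm. z up. 0.07-0.16 kg.
- nozzle_mid (a point): Centre, half-way up (35 mm above its underside), of the brass nozzle, loose: hexagonal foot 32 mm across flats and 14 mm high, then an upright round stem of 18 mm diameter with three ridges near its top at 70 mm. z up along the stem. 0.09-0.20 kg.
- stub_funnel_mid (a point): Look-alike, to be left alone. Centre, half-way up (22 mm), of the short steel funnel, standing mouth down: mouth 64 mm diameter, wide stub of 30 mm diameter, 44 mm tall. z up.
- dish_mid (a point): Look-alike, to be left alone. Centre, half-way up (15 mm), of the low white ceramic dish: 58 mm diameter, 30 mm tall, open at the top. z up.
- plug_mid (a point): Look-alike, to be left alone. Centre, half-way up (13 mm), of the brass plug: hexagonal foot 32 mm across flats and 14 mm high with a flat round head of 26 mm diameter, 26 mm tall in all. z up.
Not all that is in view belongs to the job. Leave any red look-alike of the part that bears funnel_mid alone.

How it is judged:
On the way, in this order (a step that is already met when the one before it is completed fails the run):
1. the gate slide has been drawn clear of its housing (x of slide_grip in the frame of feeder below -0.095 m), for 0.05 s.
2. the gate slide lies flat in the long compartment (x of slide_grip in the frame of tray between -0.08 and -0.01 m and y of slide_grip in the frame of tray between -0.11 and 0.11 m and z of slide_grip in the frame of tray between 0.031 and 0.041 m and angle between slide_grip's own z axis and vertical below 0.08 rad), for 0.2 s.
3. then the long-stemmed funnel stands in the largest small compartment (all of step 2 and x of funnel_mid in the frame of tray between -0.001 and 0.085 m and y of funnel_mid in the frame of tray between 0.023 and 0.113 m and z of funnel_mid in the frame of tray between 0.044 and 0.054 m and angle between funnel_mid's own z axis and vertical below 0.1 rad), for 0.2 s.
4. then the tall crucible stands in the middle-sized compartment (all of step 3 and x of crucible_mid in the frame of tray between -0.001 and 0.085 m and y of crucible_mid in the frame of tray between -0.053 and 0.019 m and z of crucible_mid in the frame of tray between 0.029 and 0.039 m and angle between crucible_mid's own z axis and vertical below 0.1 rad), for 0.2 s.
5. then the brass nozzle stands in the smallest compartment (all of step 4 and x of nozzle_mid in the frame of tray between -0.001 and 0.085 m and y of nozzle_mid in the frame of tray between -0.113 and -0.057 m and z of nozzle_mid in the frame of tray between 0.034 and 0.044 m and angle between nozzle_mid's own z axis and vertical below 0.1 rad), for 0.2 s.
At the end, for the whole second after the job is handed in: Slide flat (within 0.08 rad), handle up, on the floor of the long compartment; long-stemmed funnel, tall crucible and nozzle upright (within 0.1 rad) on the floor (within 5 mm) of the largest, middle and smallest small compartment, centres inside it; all released and at rest (under 30 mm/s) (all of step 5 and linear speed of each of slide, funnel, crucible, nozzle below 0.03 m/s); the robot touches nothing.
It fails at once if a look-alike (short funnel, ceramic dish or brass plug) is moved more than 25 mm or knocked over ((distance of stub_funnel_mid from where it was at the start of the episode above 0.025 m or angle between stub_funnel_mid's own z axis and vertical above 0.5 rad) or (distance of dish_mid from where it was at the start of the episode above 0.025 m or angle between dish_mid's own z axis and vertical above 0.5 rad) or (distance of plug_mid from where it was at the start of the episode above 0.025 m or angle between plug_mid's own z axis and vertical above 0.5 rad)).
It fails at once if the gate slide is tipped more than 15 degrees from level (angle between slide_grip's own z axis and vertical above 0.26 rad).
It fails at once if a part is dropped (falls free faster than 0.6 m/s, about 18 mm) ((contact force between the fingers and slide below 0.05 N and linear speed of slide above 0.6 m/s) or (contact force between the fingers and funnel below 0.05 N and linear speed of funnel above 0.6 m/s) or (contact force between the fingers and crucible below 0.05 N and linear speed of crucible above 0.6 m/s) or (contact force between the fingers and nozzle below 0.05 N and linear speed of nozzle above 0.6 m/s)).
It also fails if it takes over 104 s, if anything falls off the work surface, if the arm or the gripper's body presses on something with over 40 N, if the wrist force passes 120 N, or if a joint passes its speed limit or range.

## Robot

A 6-joint arm with a two-finger parallel gripper is mounted at the origin on the work surface. World frame = base frame: x ahead of the robot, y to its left, z up, the work surface at z = 0. Lengths are in m, angles in rad, forces in N, time in s.
With the tool pointing down it reaches from about 0.35 to 0.85 m from the base axis. Payload 8.1 kg.
Tool frame: the origin (TCP) lies on the mounting face of the last link; the fingertips stand 186 mm ahead of it and the grasp point (between the pads) lies 167 mm ahead of it; z points along the fingers, y is the line along which they close (so a half turn about z gives the same grasp; the last joint's range is limited). The gripper opens to 93 mm and grips with 3 to 60 N. Pads are 15 mm wide; open, the fingers measure 128 mm over their backs; the gripper's body (75 mm by 188 mm) begins 65 mm behind the grasp point.
Start: joints at [-1.299, 0.13, 1.488, -0, 1.523, -0.085], TCP at [0.21, -0.562, 0.405] pointing down, gripper open.
Joint ranges: [-2.96, 2.96], [-0.89, 2.26], [0.02, 2.5], [-1.34, 4.48], [0, 2.73], [-2.66, 2.66]. Speed limits (rad/s): [2.39, 2.39, 2.79, 3.14, 3.14, 3.14].

## Interface

Orientations are given as a rotation vector (axis times angle).
In Python, from plant import read_state, read_camera, camera_params, close_job gives the robot as it stands. The module is installed in compiled form; this text tells all that it offers.
- The arm moves only by the tool servo_tool, never from a script. Its argument "increments" is a list of rows, each an object with "slide": the shift along the tool's x, y, z in mm, a list of three; "dr": the turn, a rotation vector about the tool's x, y, z in rad, a list of three; "jaw": the closure, from 0 (fully open) to 1 (shut). In form: [{"slide": [x, y, z], "dr": [ax, ay, az], "jaw": jaw}, ...]. A call has 1 to 20 rows; each row is the pose to reach, as a shift and turn from the pose commanded when the call began, along the tool's axes at that moment; what a row does not reach only later rows make up. A row lasts 1/10 s, in which the tool goes at most 50 mm and 8.59 degrees, less where a joint would pass 70% of its speed; a pose out of reach is approached as far as the arm can. A call with a gripper value outside its range is refused whole. The fingers move at their own pace and stop on an object; "force" is the grip in N (left out, the last holds). Time passes only in rows, so rows that repeat a pose let the fingers close. It gives the time, the measured TCP pose, the force, the opening and the grip force at its end, in the units of the state.
- read_state(): the state, without advancing time (a new reading comes with each control period).
- read_camera(name): name is "side" or "top"; returns (picture, depth): 384x512x3 uint8, red, green, blue; 384x512 float32, m along the optical axis (not along the pixel's ray), 0 where there is no reading.
- camera_params(name): a dict with "fx", "fy", "cx", "cy" (pixels), "k1" (the pictures are not rectified: a ray, as slopes to the right and down, at radius r is drawn at 1 + k1 r^2 times it, then the intrinsics apply), "rvec" (rotation vector, rad) and "tvec" (3), from world to camera coordinates, as OpenCV has them. Camera axes: x right, y down, z forward; pixel columns grow to the right and rows downward; lengths in m; the calibration is good to about 2 mm. A picture is of the moment at which its call begins. camera_params takes no time and is no camera call.
- close_job(): hands the job in; it is judged then, once.
The state is a dict: "t": time; "q": joint angles; "dq": joint speeds; "joint_torque": joint torques, N m; "tool_pos": TCP position; "orientation": TCP orientation; "force": force on the tool from outside, world axes, zero at the start; "wrist_torque": the same for the moment, N m; "opening": finger opening in m; "gripper_force": force on a finger pad.
Only numpy, scipy, OpenCV 4.12 (cv2) and the standard library are available. Lean on these libraries where they do the work, as an engineer would, in place of code of your own. Each camera call takes 0.05 s, during which the arm holds its last target. There are 200 camera calls.

## Working session

There is one attempt and no reset: what is moved stays moved. The work goes in short steps, Python scripts to look and compute and a tool call to move; the robot and the scene stay as the last step left them, time stands still between calls to the robot, and variables do not carry over. Pictures are saved under pics/ and viewed, at most 14 in all, crops included, and the job is handed in when it is done.

Besides the shell and the picture viewer there is one more tool, called after "Emit:" in YAML: its name, and indented under it one key for each argument. servo_tool: Moves the arm, as the interface text tells. Its arguments: {"type":"object","properties":{"increments":{"type":"array"},"force":{"type":"number"}},"required":["increments"]}

```bash
mkdir -p pics; cat > h.py <<'E'
import numpy as np, cv2
from plant import *
from scipy.spatial.transform import Rotation as R
def snap(n,f):
    p,d=read_camera(n); cv2.imwrite(f'pics/{f}.png',cv2.cvtColor(p,cv2.COLOR_RGB2BGR)); np.save(f'pics/{f}.npy',d); return p,d
def rays(n,uv):
    c=camera_params(n); uv=np.atleast_2d(np.asarray(uv,float))
    q=(uv-[c['cx'],c['cy']])/[c['fx'],c['fy']]; s=q.copy()
    for _ in range(20): s=q/(1+c['k1']*(s**2).sum(1,keepdims=True))
    Rm=R.from_rotvec(np.ravel(c['rvec'])).as_matrix(); t=np.ravel(c['tvec'])
    return -Rm.T@t, np.c_[s,np.ones(len(s))]@Rm   # origin, world dirs per unit depth
def plane(n,uv,z):
    o,d=rays(n,uv); return o+d*((z-o[2])/d[:,2])[:,None]
def cloud(n,depth):
    v,u=np.mgrid[:384,:512]; o,d=rays(n,np.c_[u.ravel(),v.ravel()])
    return (o+d*depth.reshape(-1,1)).reshape(384,512,3)
E
python3 - <<'E'
from h import *
for n in('side','top'):
    snap(n,n+'0'); c=camera_params(n); print(c, rays(n,[[256,192]]))
s=read_state(); print(s)
E
```

```text
{'fx': 416.9324029216851, 'fy': 416.9324029216851, 'cx': 257.97974003084687, 'cy': 193.473072485314, 'k1': -0.02400490585374933, 'rvec': array([ 0.84126804, -2.5914456 ,  1.07025867]), 'tvec': array([0.43564475, 0.28504959, 0.73720457])} (array([0.18378063, 0.51656285, 0.71686658]), array([[ 0.40142159, -0.5780812 , -0.71043498]]))
{'fx': 383.47961942398445, 'fy': 383.47961942398445, 'cx': 252.01157878676776, 'cy': 190.69533961412913, 'k1': -0.0254719618784663, 'rvec': array([ 2.15768411, -2.14791385,  0.16996155]), 'tvec': array([0.00216927, 0.5486891 , 0.89958914])} (array([0.41375431, 0.01698059, 0.96893968]), array([[ 0.14032708, -0.02353739, -0.98988588]]))
{'t': 0.1, 'q': array([-1.29943758e+00,  1.31085697e-01,  1.48916357e+00,  1.64483642e-05,
        1.52299940e+00, -8.53901639e-02]), 'dq': array([ 0.00040292, -0.00233564, -0.00112157,  0.00013471, -0.00079202,
       -0.00064242]), 'joint_torque': array([ 7.63477601e-04, -5.61340642e+01, -4.93097770e+01,  7.70876370e-02,
        2.91351427e-02, -6.93557536e-05]), 'tool_pos': array([ 0.20951244, -0.56201437,  0.4037958 ]), 'orientation': array([-3.09012232e+00, -5.57118902e-01,  2.15719020e-04]), 'force': array([-0.21761909,  0.12671052, -0.21625043]), 'wrist_torque': array([-0.00116767, -0.04531505, -0.00819638]), 'gripper_force': 0.0, 'opening': 0.09297992912160014}
```

```bash
ls -la pics
```

```text
total 2100
drwxr-xr-x 2 agent agent   4096 Dec  1 00:27 .
drwxr-xr-x 3 agent agent   4096 Dec  1 00:27 ..
-rw-r--r-- 1 agent agent 786560 Dec  1 00:27 side0.npy
-rw-r--r-- 1 agent agent 301453 Dec  1 00:27 side0.png
-rw-r--r-- 1 agent agent 786560 Dec  1 00:27 top0.npy
-rw-r--r-- 1 agent agent 255371 Dec  1 00:27 top0.png
```

View pics/top0.png

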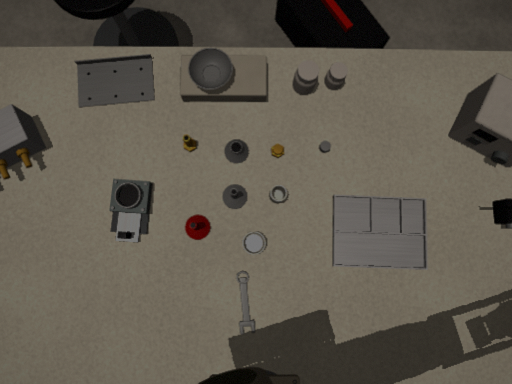

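View pics/side0.png

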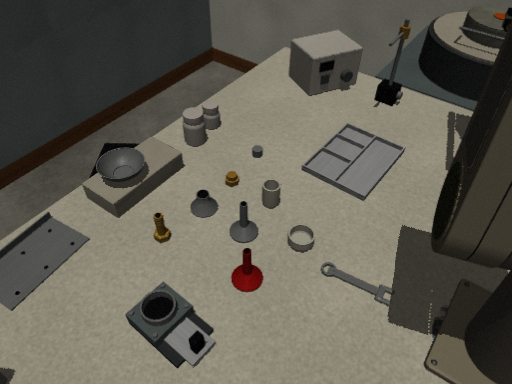

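Top view: feeder at (128,205) with the handle at (126,235), long funnel (234,195), crucible (279,194), nozzle (190,143), tray (378,232) with the long compartment nearest the robot and the largest small one on the left. Look-alikes are the stub funnel (236,150), dish (255,243), plug (278,151) and the red funnel (198,227). The side view agrees.

```bash
python3 - <<'E'
from h import *
from scipy import ndimage as nd
np.set_printoptions(precision=4,suppress=True)
D={n:np.load(f'pics/{n}0.npy') for n in('top','side')}; C={n:cloud(n,D[n]) for n in D}
for n in D:
    P=C[n]; print(n,'table z', np.median(P[150:330,200:330,2]), (D[n]>0).mean())
    z=P[...,2]; m=(z>.008)&(z<.15)&(P[...,0]>.3)&(P[...,0]<.75)&(abs(P[...,1])<.6)&(D[n]>0)
    L,k=nd.label(m)
    for i in range(1,k+1):
        q=P[L==i]
        if len(q)<25: continue
        zt=np.percentile(q[:,2],98); t=q[q[:,2]>zt-.006]
        v,u=np.nonzero(L==i)
        print(i,len(q),'px',int(u.mean()),int(v.mean()),'xy rng',q[:,:2].min(0),q[:,:2].max(0),'zt',round(zt,4),'topmid',(t.min(0)[:2]+t.max(0)[:2])/2,'topmed',np.median(t,0)[:2])
E
```

```text
top table z 0.0003609593649032683 0.9960835774739584
1 2453 px 484 126 xy rng [ 0.6491 -0.5999] [ 0.75   -0.5068] zt 0.1323 topmid [ 0.7025 -0.5547] topmed [ 0.7115 -0.5632]
2 1730 px 19 135 xy rng [0.6032 0.5363] [0.7499 0.5998] zt 0.0928 topmid [0.6888 0.5684] topmed [0.6813 0.5795]
5 173 px 189 142 xy rng [0.6561 0.148 ] [0.6906 0.1797] zt 0.0729 topmid [0.6735 0.164 ] topmed [0.6737 0.1644]
6 372 px 236 150 xy rng [0.6295 0.0174] [0.685  0.0741] zt 0.0472 topmid [0.6582 0.0436] topmed [0.6574 0.0448]
7 102 px 324 145 xy rng [ 0.6552 -0.1944] [ 0.681  -0.1666] zt 0.0251 topmid [ 0.6688 -0.1812] topmed [ 0.6695 -0.1809]
8 130 px 277 150 xy rng [ 0.6409 -0.0751] [ 0.6767 -0.0463] zt 0.029 topmid [ 0.6585 -0.0605] topmed [ 0.6576 -0.0607]
10 31 px 493 156 xy rng [ 0.6303 -0.5999] [ 0.6464 -0.593 ] zt 0.0625 topmid [ 0.6359 -0.5977] topmed [ 0.6349 -0.5984]
13 2201 px 129 208 xy rng [0.4253 0.2575] [0.5794 0.3567] zt 0.0552 topmid [0.4993 0.306 ] topmed [0.5166 0.3092]
14 358 px 234 195 xy rng [0.5115 0.0194] [0.5702 0.0749] zt 0.0921 topmid [0.5406 0.047 ] topmed [0.5403 0.0471]
15 1
[... 1444 characters left out ...]
topmed [0.5393 0.0527]
58 315 px 160 227 xy rng [0.6543 0.1502] [0.6887 0.1821] zt 0.072 topmid [0.6719 0.1662] topmed [0.6714 0.1664]
61 437 px 300 236 xy rng [ 0.3941 -0.026 ] [0.4523 0.0319] zt 0.0324 topmid [0.4235 0.0027] topmed [0.4204 0.0037]
79 636 px 246 271 xy rng [0.4355 0.1157] [0.4903 0.1708] zt 0.0917 topmid [0.4618 0.1436] topmed [0.462  0.1449]
80 29 px 323 266 xy rng [0.3388 0.0187] [0.3543 0.0455] zt 0.0107 topmid [0.3465 0.0321] topmed [0.3484 0.0335]
108 4185 px 171 325 xy rng [0.4228 0.2599] [0.5801 0.3578] zt 0.0558 topmid [0.4987 0.3069] topmed [0.5105 0.3131]
112 53 px 2 378 xy rng [0.6577 0.5387] [0.6658 0.5498] zt 0.0309 topmid [0.6635 0.5413] topmed [0.663  0.5403]
```

```bash
python3 - <<'E'
from h import *
np.set_printoptions(precision=4,suppress=True)
for n in('top','side'):
    P=cloud(n,np.load(f'pics/{n}0.npy')); im=cv2.imread(f'pics/{n}0.png')
    def box(lo,hi,z0,z1): return (P[...,0]>lo[0])&(P[...,0]<hi[0])&(P[...,1]>lo[1])&(P[...,1]<hi[1])&(P[...,2]>z0)&(P[...,2]<z1)
    def rect(m): return cv2.minAreaRect((P[m][:,:2]*1000).astype(np.float32))
    print(n,'tray',rect(box((.33,-.46),(.57,-.17),.010,.021)))
    print(' block',rect(box((.40,.22),(.60,.40),.030,.040)))
    print(' collar',rect(box((.40,.22),(.60,.40),.049,.062)))
    h=box((.40,.22),(.49,.40),.03,.075)
    m=box((.38,.22),(.49,.40),.040,.09); q=P[m]; print(' handle?',len(q),q.min(0) if len(q) else 0,q.max(0) if len(q) else 0)
    m=box((.38,.22),(.475,.40),.025,.09)&(im.max(2)<45); print(' dark',m.sum(),rect(m),P[m].min(0),P[m].max(0))
    m=box((.38,.22),(.49,.40),.012,.022)&(im.min(2)>90); print(' plate',m.sum(),rect(m))
    m=box((.38,.22),(.6,.40),.006,.1); print(' all',rect(m))
a=cv2.imread('pics/top0.png')[165:255,95:175]; b=cv2.imread('pics/side0.png')[275:370,110:230]
cv2.imwrite('pics/c.png',np.hstack([cv2.resize(a,(400,450),interpolation=2),cv2.resize(b,(400,450),interpolation=2)]))
E
```

```text
top tray ((451.6598205566406, -316.05487060546875), (238.38563537597656, 179.0445098876953), 87.78538513183594)
 block ((504.806640625, 307.9757385253906), (92.05821228027344, 143.63064575195312), 85.64747619628906)
 collar ((501.7814025878906, 315.5087585449219), (63.77839660644531, 134.3227081298828), 74.01532745361328)
 handle? 75 [0.4318 0.3005 0.0405] [0.4482 0.3243 0.0596]
 dark 80 ((440.2259216308594, 311.296630859375), (20.670841217041016, 14.83144760131836), 84.01136779785156) [0.4319 0.3005 0.0253] [0.4467 0.3214 0.0596]
 plate 462 ((458.2012939453125, 311.6416320800781), (55.734474182128906, 66.38544464111328), 86.37478637695312)
 all ((498.8983459472656, 304.9843444824219), (99.00347900390625, 156.17987060546875), 87.01252746582031)
side tray ((451.3674621582031, -313.61273193359375), (240.2399444580078, 180.66494750976562), 87.85795593261719)
 block ((504.3991394042969, 308.9803466796875), (90.57135009765625, 146.35675048828125), 86.42803192138672)
 collar ((501.19635009765625, 317.01336669921875), (62.83528137207031, 134.5305938720703), 73.66322326660156)
 handle? 169 [0.4307 0.3031 0.0401] [0.4478 0.3253 0.0592]
 dark 223 ((439.0128173828125, 314.3362731933594), (20.978713989257812, 15.9541654586792), 85.14036560058594) [0.4307 0.3036 0.0252] [0.4478 0.3253 0.0592]
 plate 831 ((457.8899230957031, 312.3593444824219), (55.80015563964844, 66.7353744506836), 85.69525146484375)
 all ((500.5955810546875, 309.3205261230469), (90.80622100830078, 153.46995544433594), 86.08305358886719)
```

View pics/c.png

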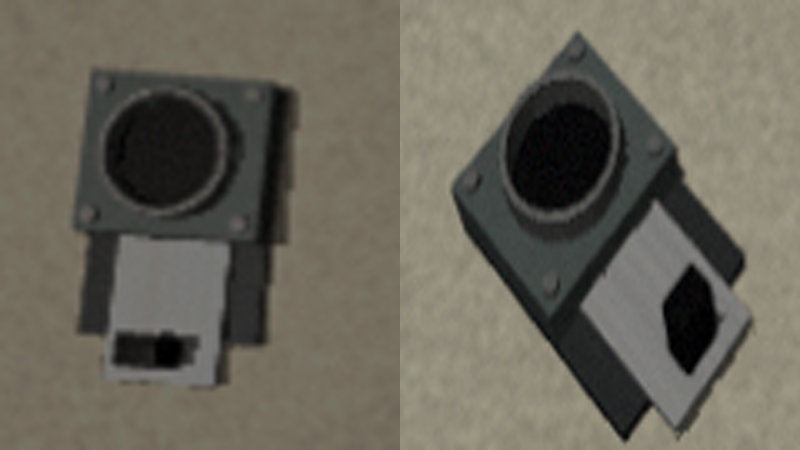

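```bash
cat > go.py <<'E'
import sys
from h import *
np.set_printoptions(precision=4,suppress=True)
s=read_state(); p=np.array(s['tool_pos']); r=R.from_rotvec(s['orientation'])
print('t',s['t'],'grasp',p+r.apply([0,0,.167]),'open',s['opening'],'gf',s['gripper_force'],'F',np.round(s['force'],1),'q',s['q'])
# args: x,y,zgrasp,yaw_deg of tool x
for a in sys.argv[1:]:
    x,y,z,w=map(float,a.split(',')); w=np.radians(w)
    T=R.from_matrix(np.array([[np.cos(w),np.sin(w),0],[np.sin(w),-np.cos(w),0],[0,0,-1]]))
    print(a,'slide',np.round(1000*r.inv().apply(np.array([x,y,z+.167])-p),1),'dr',np.round((r.inv()*T).as_rotvec(),3))
E
python3 go.py .43,-.1,.2,50 .4395,.313,.16,86
```

```text
t 0.1 grasp [ 0.2094 -0.5617  0.2368] open 0.09297992912160014 gf 0.0 F [-0.2  0.1 -0.2] q [-1.2994  0.1311  1.4892  0.      1.523  -0.0854]
.43,-.1,.2,50 slide [ 367.9 -355.9   37.4] dr [-0.002 -0.001 -0.516]
.4395,.313,.16,86 slide [ 521.1 -739.5   78.1] dr [-0.001 -0.001 -1.144]
```

Emit:
servo_tool:
  increments:
    - {"slide": [368,-356,37],"dr": [0,0,-0.516],"jaw": 0.4}
    - {"slide": [368,-356,37],"dr": [0,0,-0.516],"jaw": 0.4}
    - {"slide": [368,-356,37],"dr": [0,0,-0.516],"jaw": 0.4}
    - {"slide": [368,-356,37],"dr": [0,0,-0.516],"jaw": 0.4}
    - {"slide": [368,-356,37],"dr": [0,0,-0.516],"jaw": 0.4}
    - {"slide": [368,-356,37],"dr": [0,0,-0.516],"jaw": 0.4}
    - {"slide": [368,-356,37],"dr": [0,0,-0.516],"jaw": 0.4}
    - {"slide": [368,-356,37],"dr": [0,0,-0.516],"jaw": 0.4}
    - {"slide": [368,-356,37],"dr": [0,0,-0.516],"jaw": 0.4}
    - {"slide": [368,-356,37],"dr": [0,0,-0.516],"jaw": 0.4}
    - {"slide": [521,-739,78],"dr": [0,0,-1.144],"jaw": 0.5}
    - {"slide": [521,-739,78],"dr": [0,0,-1.144],"jaw": 0.5}
    - {"slide": [521,-739,78],"dr": [0,0,-1.144],"jaw": 0.5}
    - {"slide": [521,-739,78],"dr": [0,0,-1.144],"jaw": 0.5}
    - {"slide": [521,-739,78],"dr": [0,0,-1.144],"jaw": 0.5}
    - {"slide": [521,-739,78],"dr": [0,0,-1.144],"jaw": 0.5}
    - {"slide": [521,-739,78],"dr": [0,0,-1.144],"jaw": 0.5}
    - {"slide": [521,-739,78],"dr": [0,0,-1.144],"jaw": 0.5}
    - {"slide": [521,-739,78],"dr": [0,0,-1.144],"jaw": 0.5}
    - {"slide": [521,-739,78],"dr": [0,0,-1.144],"jaw": 0.5}

```text
t: 2.1
tool_pos: [0.4387, 0.3151, 0.3256]
orientation: [-2.293, -2.146, 0.002]
force: [0.2, -1.1, -0.4]
opening: 0.0465
gripper_force: 0.0
```

```bash
python3 go.py .4395,.313,.08,86 .4395,.313,.042,86
```

```text
t 2.1 grasp [0.4385 0.3151 0.1586] open 0.046535497143759326 gf 0.0 F [ 0.2 -1.1 -0.4] q [0.5277 0.0213 1.7492 0.0008 1.3725 0.5937]
.4395,.313,.08,86 slide [-2.1  1.  78.6] dr [-0.002  0.     0.004]
.4395,.313,.042,86 slide [ -2.1   1.1 116.6] dr [-0.002  0.     0.004]
```

Emit:
servo_tool:
  increments:
    - {"slide": [0,0,40],"dr": [0,0,0],"jaw": 0.5}
    - {"slide": [0,0,80],"dr": [0,0,0],"jaw": 0.5}
    - {"slide": [0,0,100],"dr": [0,0,0],"jaw": 0.5}
    - {"slide": [0,0,116],"dr": [0,0,0],"jaw": 0.5}
    - {"slide": [0,0,116],"dr": [0,0,0],"jaw": 0.5}
    - {"slide": [0,0,116],"dr": [0,0,0],"jaw": 0.7}
    - {"slide": [0,0,116],"dr": [0,0,0],"jaw": 1}
    - {"slide": [0,0,116],"dr": [0,0,0],"jaw": 1}
    - {"slide": [0,0,116],"dr": [0,0,0],"jaw": 1}
    - {"slide": [0,0,116],"dr": [0,0,0],"jaw": 1}
  force: 40

```text
t: 3.1
tool_pos: [0.44, 0.3124, 0.2116]
orientation: [2.297, 2.142, 0.002]
force: [-0.9, -0.6, 3.9]
opening: 0.0157
gripper_force: 40.0
```

```bash
python3 - <<'E'
from h import *
snap('side','s1'); a=cv2.imread('pics/s1.png')[240:384,90:282]; cv2.imwrite('pics/s1c.png',cv2.resize(a,(576,432),interpolation=2))
E
python3 go.py
```

```text
t 3.15 grasp [0.4401 0.3125 0.0446] open 0.016188128024072518 gf 40.00108301639557 F [-0.4 -1.1  4.6] q [ 0.5225  0.1513  1.8355 -0.      1.1535  0.5923]
```

View pics/s1c.png

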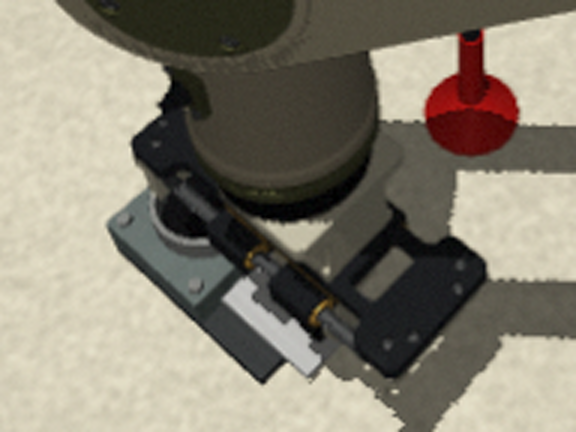

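Handle is gripped (opening 16 mm). I'll pull along tool −y.

Emit:
servo_tool:
  increments:
    - {"slide": [0,-6,0],"dr": [0,0,0],"jaw": 1}
    - {"slide": [0,-14,0],"dr": [0,0,0],"jaw": 1}
    - {"slide": [0,-24,0],"dr": [0,0,0],"jaw": 1}
    - {"slide": [0,-34,0],"dr": [0,0,0],"jaw": 1}
    - {"slide": [0,-44,0],"dr": [0,0,0],"jaw": 1}
    - {"slide": [0,-54,0],"dr": [0,0,0],"jaw": 1}
    - {"slide": [0,-64,0],"dr": [0,0,0],"jaw": 1}
    - {"slide": [0,-74,0],"dr": [0,0,0],"jaw": 1}
    - {"slide": [0,-84,0],"dr": [0,0,0],"jaw": 1}
    - {"slide": [0,-92,0],"dr": [0,0,0],"jaw": 1}
    - {"slide": [0,-96,0],"dr": [0,0,0],"jaw": 1}
    - {"slide": [0,-96,0],"dr": [0,0,0],"jaw": 1}
    - {"slide": [0,-96,0],"dr": [0,0,0],"jaw": 1}

```text
t: 4.45
tool_pos: [0.3429, 0.3191, 0.2109]
orientation: [-2.297, -2.143, 0.001]
force: [0.3, 0.4, 7.3]
opening: 0.0157
gripper_force: 40.1
```

```bash
python3 go.py .34,.32,.17,86 .45,.02,.17,40 .4085,-.2633,.17,-2.2
python3 - <<'E'
from h import *
snap('side','s2'); a=cv2.imread('pics/s2.png')[240:384,90:282]; cv2.imwrite('pics/s2c.png',cv2.resize(a,(576,432),interpolation=2))
E
```

```text
t 4.45 grasp [0.3428 0.3191 0.0439] open 0.015658255920140512 gf 40.08064091205597 F [0.3 0.4 7.3] q [ 0.6397 -0.0347  2.0314  0.0006  1.1453  0.7089]
.34,.32,.17,86 slide [   0.7   -3.1 -126.1] dr [-0.001 -0.     0.   ]
.45,.02,.17,40 slide [-291.   127.5 -126.2] dr [-0.001  0.     0.803]
.4085,-.2633,.17,-2.2 slide [-576.5  105.7 -126.3] dr [-0.001  0.     1.54 ]
```

View pics/s2c.png

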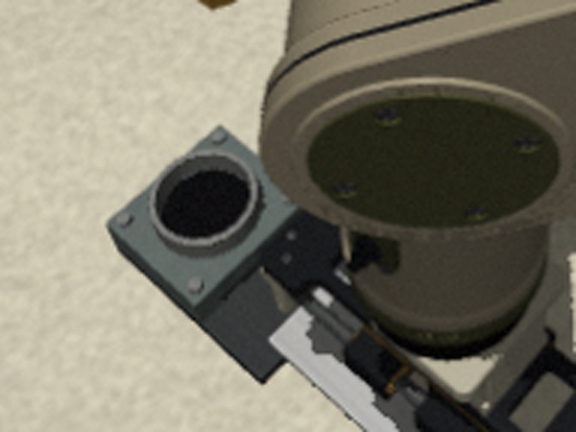

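Emit:
servo_tool:
  increments:
    - {"slide": [0,0,-8],"dr": [0,0,0],"jaw": 1}
    - {"slide": [0,0,-25],"dr": [0,0,0],"jaw": 1}
    - {"slide": [0,0,-55],"dr": [0,0,0],"jaw": 1}
    - {"slide": [0,0,-90],"dr": [0,0,0],"jaw": 1}
    - {"slide": [0,0,-120],"dr": [0,0,0],"jaw": 1}
    - {"slide": [-10,5,-126],"dr": [0,0,0.03],"jaw": 1}
    - {"slide": [-35,20,-126],"dr": [0,0,0.1],"jaw": 1}
    - {"slide": [-75,45,-126],"dr": [0,0,0.2],"jaw": 1}
    - {"slide": [-118,70,-126],"dr": [0,0,0.31],"jaw": 1}
    - {"slide": [-160,90,-126],"dr": [0,0,0.42],"jaw": 1}
    - {"slide": [-204,108,-126],"dr": [0,0,0.53],"jaw": 1}
    - {"slide": [-248,120,-126],"dr": [0,0,0.65],"jaw": 1}
    - {"slide": [-292,127,-126],"dr": [0,0,0.77],"jaw": 1}
    - {"slide": [-338,127,-126],"dr": [0,0,0.89],"jaw": 1}
    - {"slide": [-384,124,-126],"dr": [0,0,1.02],"jaw": 1}
    - {"slide": [-430,120,-126],"dr": [0,0,1.15],"jaw": 1}
    - {"slide": [-475,115,-126],"dr": [0,0,1.28],"jaw": 1}
    - {"slide": [-515,111,-126],"dr": [0,0,1.4],"jaw": 1}
    - {"slide": [-548,108,-126],"dr": [0,0,1.49],"jaw": 1}
    - {"slide": [-567,106,-126],"dr": [0,0,1.53],"jaw": 1}

```text
t: 6.5
tool_pos: [0.4079, -0.2559, 0.3341]
orientation: [-3.138, 0.057, 0.006]
force: [1.0, -0.1, -2.3]
opening: 0.0157
gripper_force: 40.0
```

Emit:
servo_tool:
  increments:
    - {"slide": [0,9,0],"dr": [0,0,0.01],"jaw": 1}
    - {"slide": [0,9,10],"dr": [0,0,0.01],"jaw": 1}
    - {"slide": [0,9,40],"dr": [0,0,0.01],"jaw": 1}
    - {"slide": [0,9,60],"dr": [0,0,0.01],"jaw": 1}
    - {"slide": [0,9,70],"dr": [0,0,0.01],"jaw": 1}
    - {"slide": [0,9,70],"dr": [0,0,0.01],"jaw": 1}

```text
t: 7.1
tool_pos: [0.409, -0.2614, 0.2642]
orientation: [-3.138, 0.059, 0.006]
force: [0.8, 0.0, -2.4]
opening: 0.0153
gripper_force: 40.0
```

```bash
python3 go.py .4085,-.2633,.05,-2.2 .4085,-.2633,.038,-2.2
python3 - <<'E'
from h import *
snap('top','t3');snap('side','s3'); a=cv2.imread('pics/s3.png')[80:260,260:500]; b=cv2.imread('pics/t3.png')[180:300,310:470]
cv2.imwrite('pics/s3c.png',np.hstack([cv2.resize(a,(400,300),interpolation=2),cv2.resize(b,(400,300),interpolation=2)]))
E
```

```text
t 7.1 grasp [ 0.4084 -0.2609  0.0972] open 0.015289920367837754 gf 39.998987317085266 F [ 0.8  0.  -2.4] q [-0.6745 -0.0624  1.95    0.0003  1.2589  0.9338]
.4085,-.2633,.05,-2.2 slide [-0.3  2.  47.2] dr [-0.003  0.004  0.001]
.4085,-.2633,.038,-2.2 slide [-0.2  2.1 59.2] dr [-0.003  0.004  0.001]
```

View pics/s3c.png

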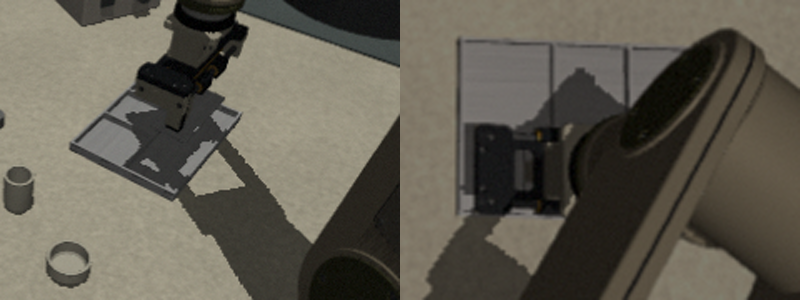

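Emit:
servo_tool:
  increments:
    - {"slide": [0,2,15],"dr": [0,0,0],"jaw": 1}
    - {"slide": [0,2,30],"dr": [0,0,0],"jaw": 1}
    - {"slide": [0,2,42],"dr": [0,0,0],"jaw": 1}
    - {"slide": [0,2,50],"dr": [0,0,0],"jaw": 1}
    - {"slide": [0,2,54],"dr": [0,0,0],"jaw": 1}
    - {"slide": [0,2,57],"dr": [0,0,0],"jaw": 1}
    - {"slide": [0,2,57],"dr": [0,0,0],"jaw": 1}
    - {"slide": [0,2,57],"dr": [0,0,0],"jaw": 1}

```text
t: 8.0
tool_pos: [0.4099, -0.2653, 0.2102]
orientation: [3.141, -0.062, 0.001]
force: [0.2, -0.4, -2.3]
opening: 0.0157
gripper_force: 40.0
```

Emit:
servo_tool:
  increments:
    - {"slide": [0,0,0.5],"dr": [0,0,0],"jaw": 1}
    - {"slide": [0,0,1],"dr": [0,0,0],"jaw": 1}
    - {"slide": [0,0,1],"dr": [0,0,0],"jaw": 1}
    - {"slide": [0,0,1],"dr": [0,0,0],"jaw": 1}

```text
t: 8.4
tool_pos: [0.4096, -0.2651, 0.2088]
orientation: [3.141, -0.062, 0.0]
force: [-0.5, -0.3, -1.6]
opening: 0.0163
gripper_force: 40.0
```

```bash
python3 go.py
```

```text
t 8.4 grasp [ 0.4097 -0.2651  0.0418] open 0.016294990029273013 gf 39.998987317085266 F [-0.5 -0.3 -1.6] q [-0.6795  0.0218  1.9795  0.      1.1402  0.9305]
```

Emit:
servo_tool:
  increments:
    - {"slide": [0,0,1],"dr": [0,0,0],"jaw": 1}
    - {"slide": [0,0,2],"dr": [0,0,0],"jaw": 1}
    - {"slide": [0,0,2.5],"dr": [0,0,0],"jaw": 1}
    - {"slide": [0,0,2.5],"dr": [0,0,0],"jaw": 1}

```text
t: 8.8
tool_pos: [0.4096, -0.265, 0.2061]
orientation: [-3.141, 0.062, 0.0]
force: [-0.1, -0.7, -1.5]
opening: 0.0157
gripper_force: 40.0
```

Emit:
servo_tool:
  increments:
    - {"slide": [0,0,0.5],"dr": [0,0,0],"jaw": 1}
    - {"slide": [0,0,1],"dr": [0,0,0],"jaw": 1}
    - {"slide": [0,0,1],"dr": [0,0,0],"jaw": 1}

```text
t: 9.1
tool_pos: [0.4097, -0.2651, 0.2056]
orientation: [3.141, -0.061, -0.0]
force: [-2.5, 2.1, 4.9]
opening: 0.0159
gripper_force: 40.0
```

Contact felt (Fz rose from −1.5 to +4.9 N), so I'll release and lift.

Emit:
servo_tool:
  increments:
    - {"slide": [0,0,0],"dr": [0,0,0],"jaw": 0.6}
    - {"slide": [0,0,0],"dr": [0,0,0],"jaw": 0.6}
    - {"slide": [0,0,0],"dr": [0,0,0],"jaw": 0.6}
    - {"slide": [0,0,-20],"dr": [0,0,0],"jaw": 0.6}
    - {"slide": [0,0,-60],"dr": [0,0,0],"jaw": 0.6}
    - {"slide": [0,0,-110],"dr": [0,0,0],"jaw": 0.6}
    - {"slide": [0,0,-120],"dr": [0,0,0],"jaw": 0.6}

```text
t: 9.8
tool_pos: [0.4112, -0.2663, 0.3317]
orientation: [3.135, -0.061, 0.012]
force: [0.5, -0.6, 1.2]
opening: 0.037
gripper_force: 0.0
```

```bash
python3 go.py .5404,.049,.16,0 .5404,.049,.068,0
```

```text
t 9.8 grasp [ 0.4124 -0.2673  0.1647] open 0.037028306337156806 gf 0.0 F [ 0.5 -0.6  1.2] q [-0.6794 -0.1296  1.8829  0.0001  1.3786  0.9305]
.5404,.049,.16,0 slide [ 116.8 -320.1    3.8] dr [ 0.006 -0.008 -0.039]
.5404,.049,.068,0 slide [ 116.1 -320.7   95.8] dr [ 0.006 -0.008 -0.039]
```

Emit:
servo_tool:
  increments:
    - {"slide": [10,-20,0],"dr": [0,0,0],"jaw": 0.55}
    - {"slide": [118,-319,0],"dr": [0,0,0],"jaw": 0.55}
    - {"slide": [118,-319,0],"dr": [0,0,0],"jaw": 0.55}
    - {"slide": [118,-319,0],"dr": [0,0,0],"jaw": 0.55}
    - {"slide": [118,-319,0],"dr": [0,0,0],"jaw": 0.55}
    - {"slide": [118,-319,0],"dr": [0,0,0],"jaw": 0.55}
    - {"slide": [118,-319,0],"dr": [0,0,0],"jaw": 0.55}
    - {"slide": [118,-319,0],"dr": [0,0,0],"jaw": 0.55}
    - {"slide": [118,-319,0],"dr": [0,0,0],"jaw": 0.55}
    - {"slide": [118,-319,0],"dr": [0,0,0],"jaw": 0.55}

```text
t: 10.8
tool_pos: [0.5399, 0.049, 0.3246]
orientation: [3.141, -0.06, -0.001]
force: [-0.6, -1.1, 0.4]
opening: 0.0421
gripper_force: 0.0
```

```bash
python3 - <<'E'
from h import *
snap('top','t4');snap('side','s4'); a=cv2.imread('pics/s4.png')[80:260,200:440]; b=cv2.imread('pics/t4.png')[180:300,310:470]
cv2.imwrite('pics/s4c.png',np.hstack([cv2.resize(a,(400,300),interpolation=2),cv2.resize(b,(400,300),interpolation=2)]))
for n in('top','side'):
    P=cloud(n,np.load(f'pics/{n[0]}4.npy'))
    m=(P[...,2]>.030)&(P[...,2]<.07)&(P[...,0]>.36)&(P[...,0]<.47)&(P[...,1]>-.45)&(P[...,1]<-.19); print(n,m.sum(),P[m].min(0),P[m].max(0))
E
python3 go.py .5404,.049,.068,-2.2
```

```text
top 82 [ 0.40317694 -0.27362244  0.03003434] [ 0.42244204 -0.25663841  0.05343238]
side 103 [ 0.40016826 -0.27282234  0.03015625] [ 0.42264738 -0.25451008  0.05235248]
t 10.9 grasp [0.5396 0.0479 0.1579] open 0.04188716987090718 gf 0.0 F [ 0.   0.1 -1.2] q [-0.0058  0.026   1.7457 -0.0004  1.3705  1.6053]
.5404,.049,.068,-2.2 slide [ 0.7 -1.1 89.9] dr [ 0.     0.001 -0.002]
```

View pics/s4c.png

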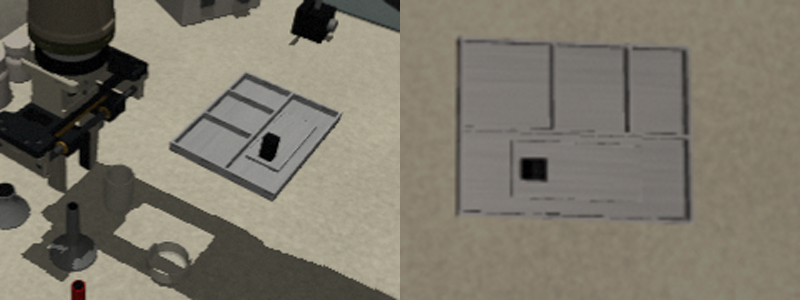

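The slide lies flat in the long compartment with its handle up (right crop, ~(533,168)). Next I'll descend on the funnel stem.

Emit:
servo_tool:
  increments:
    - {"slide": [0,0,30],"dr": [0,0,0],"jaw": 0.55}
    - {"slide": [0,-1,65],"dr": [0,0,0],"jaw": 0.55}
    - {"slide": [0,-1,85],"dr": [0,0,0],"jaw": 0.55}
    - {"slide": [0,-1,90],"dr": [0,0,0],"jaw": 0.55}
    - {"slide": [0,-1,90],"dr": [0,0,0],"jaw": 0.55}
    - {"slide": [0,-1,90],"dr": [0,0,0],"jaw": 0.7}
    - {"slide": [0,-1,90],"dr": [0,0,0],"jaw": 0.8}
    - {"slide": [0,-1,90],"dr": [0,0,0],"jaw": 1}
    - {"slide": [0,-1,90],"dr": [0,0,0],"jaw": 1}
    - {"slide": [0,-1,90],"dr": [0,0,0],"jaw": 1}
    - {"slide": [0,-1,90],"dr": [0,0,0],"jaw": 1}
  force: 25

```text
t: 12.0
tool_pos: [0.5406, 0.05, 0.2362]
orientation: [3.141, -0.061, 0.002]
force: [-0.5, -1.6, 6.0]
opening: 0.0166
gripper_force: 25.0
```

```bash
python3 - <<'E'
import math
c,s=math.cos(math.radians(-2.2)),math.sin(math.radians(-2.2))
for n,(x,y) in dict(f=(42,68),c=(42,-17),n=(42,-85)).items(): print(n,451.5+c*x-s*y,-315+s*x+c*y)
E
python3 go.py .49,-.25,.2,-2.2
```

```text
f 496.07941350719744 -248.6624096657536
c 492.81644973475824 -333.59975756065637
n 490.20607871680687 -401.54963587657863
t 12.0 grasp [0.5408 0.05   0.0692] open 0.01661281308124256 gf 25.00101864337921 F [-0.5 -1.6  6. ] q [-0.0021  0.1251  1.8141 -0.0001  1.2008  1.6079]
.49,-.25,.2,-2.2 slide [ -38.6  301.8 -130.8] dr [ 0.    -0.002 -0.001]
```

Emit:
servo_tool:
  increments:
    - {"slide": [0,0,-8],"dr": [0,0,0],"jaw": 1}
    - {"slide": [0,0,-30],"dr": [0,0,0],"jaw": 1}
    - {"slide": [0,0,-65],"dr": [0,0,0],"jaw": 1}
    - {"slide": [0,0,-95],"dr": [0,0,0],"jaw": 1}
    - {"slide": [-3,15,-105],"dr": [0,0,0],"jaw": 1}
    - {"slide": [-8,50,-105],"dr": [0,0,0],"jaw": 1}
    - {"slide": [-13,95,-105],"dr": [0,0,0],"jaw": 1}
    - {"slide": [-18,140,-105],"dr": [0,0,0],"jaw": 1}
    - {"slide": [-22,185,-105],"dr": [0,0,0],"jaw": 1}
    - {"slide": [-27,230,-105],"dr": [0,0,0],"jaw": 1}
    - {"slide": [-30,265,-105],"dr": [0,0,0],"jaw": 1}
    - {"slide": [-33,290,-105],"dr": [0,0,0],"jaw": 1}
    - {"slide": [-33,300,-100],"dr": [0,0,0],"jaw": 1}
    - {"slide": [-33,300,-85],"dr": [0,0,0],"jaw": 1}
    - {"slide": [-33,300,-55],"dr": [0,0,0],"jaw": 1}
    - {"slide": [-33,300,-30],"dr": [0,0,0],"jaw": 1}
    - {"slide": [-33,300,-18],"dr": [0,0,0],"jaw": 1}
    - {"slide": [-33,300,-12],"dr": [0,0,0],"jaw": 1}
    - {"slide": [-33,300,-10],"dr": [0,0,0],"jaw": 1}
    - {"slide": [-33,300,-10],"dr": [0,0,0],"jaw": 1}

```text
t: 14.0
tool_pos: [0.4958, -0.2483, 0.2459]
orientation: [3.141, -0.061, 0.001]
force: [-0.2, 0.6, -1.0]
opening: 0.0163
gripper_force: 25.0
```

```bash
python3 go.py .496,-.2487,.0732,-2.2; python3 - <<'E'
from h import *
snap('side','s5'); a=cv2.imread('pics/s5.png')[80:260,260:500]; cv2.imwrite('pics/s5c.png',cv2.resize(a,(640,480),interpolation=2))
E
```

```text
t 14.0 grasp [ 0.4959 -0.2484  0.0789] open 0.01632929845989148 gf 24.998169243335724 F [-0.2  0.6 -1. ] q [-0.5568  0.1427  1.7753  0.0001  1.2227  1.0527]
.496,-.2487,.0732,-2.2 slide [0.2 0.4 5.7] dr [ 0.    -0.001 -0.   ]
```

View pics/s5c.png

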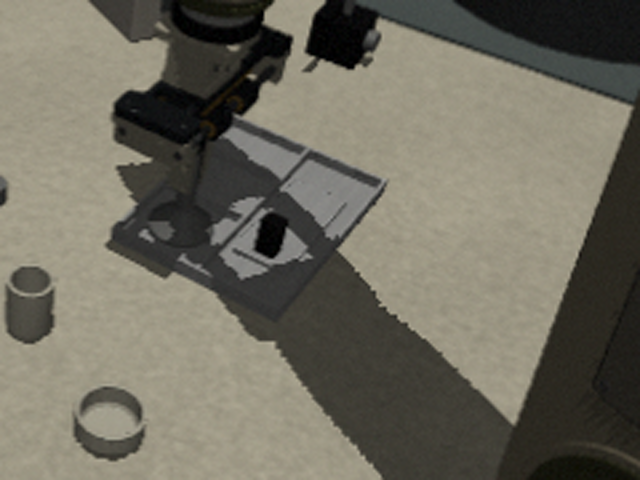

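The funnel hangs inside the largest small compartment (mouth at (180,225) in the crop), so I'll lower it until it touches.

Emit:
servo_tool:
  increments:
    - {"slide": [0,0,2],"dr": [0,0,0],"jaw": 1}
    - {"slide": [0,0,4],"dr": [0,0,0],"jaw": 1}
    - {"slide": [0,0,5],"dr": [0,0,0],"jaw": 1}
    - {"slide": [0,0,5.5],"dr": [0,0,0],"jaw": 1}
    - {"slide": [0,0,5.5],"dr": [0,0,0],"jaw": 1}

```text
t: 14.55
tool_pos: [0.4954, -0.2486, 0.2402]
orientation: [3.141, -0.062, 0.001]
force: [-2.3, 1.0, 3.9]
opening: 0.0164
gripper_force: 25.0
```

Contact again (Fz +3.9 N). Releasing.

Emit:
servo_tool:
  increments:
    - {"slide": [0,0,0],"dr": [0,0,0],"jaw": 0.7}
    - {"slide": [0,0,0],"dr": [0,0,0],"jaw": 0.6}
    - {"slide": [0,0,0],"dr": [0,0,0],"jaw": 0.6}
    - {"slide": [0,0,-20],"dr": [0,0,0],"jaw": 0.6}
    - {"slide": [0,0,-60],"dr": [0,0,0],"jaw": 0.6}
    - {"slide": [0,0,-90],"dr": [0,0,0],"jaw": 0.6}
    - {"slide": [0,0,-90],"dr": [0,0,0],"jaw": 0.3}

```text
t: 15.25
tool_pos: [0.4969, -0.2493, 0.3354]
orientation: [3.136, -0.061, 0.012]
force: [0.5, 0.4, 0.7]
opening: 0.0416
gripper_force: 0.0
```

```bash
python3 go.py .542,-.0575,.14,-92 .542,-.0575,.14,88
```

```text
t 15.25 grasp [ 0.4981 -0.2501  0.1684] open 0.041638859508861245 gf 0.0 F [0.5 0.4 0.7] q [-0.5573  0.0503  1.7012  0.0001  1.3813  1.0526]
.542,-.0575,.14,-92 slide [  37.4 -193.6   27.8] dr [-0.003 -0.009  1.567]
.542,-.0575,.14,88 slide [  37.4 -193.6   27.8] dr [ 0.009 -0.003 -1.575]
```

Emit:
servo_tool:
  increments:
    - {"slide": [2,-8,0],"dr": [0,0,-0.05],"jaw": 0.25}
    - {"slide": [8,-40,0],"dr": [0,0,-0.19],"jaw": 0.25}
    - {"slide": [17,-80,0],"dr": [0,0,-0.33],"jaw": 0.25}
    - {"slide": [25,-120,5],"dr": [0,0,-0.47],"jaw": 0.25}
    - {"slide": [32,-155,10],"dr": [0,0,-0.61],"jaw": 0.25}
    - {"slide": [38,-185,15],"dr": [0,0,-0.75],"jaw": 0.25}
    - {"slide": [39,-193,20],"dr": [0,0,-0.89],"jaw": 0.25}
    - {"slide": [39,-193,22],"dr": [0,0,-1.03],"jaw": 0.25}
    - {"slide": [39,-193,22],"dr": [0,0,-1.17],"jaw": 0.25}
    - {"slide": [39,-193,22],"dr": [0,0,-1.31],"jaw": 0.25}
    - {"slide": [39,-193,22],"dr": [0,0,-1.45],"jaw": 0.25}
    - {"slide": [39,-193,22],"dr": [0,0,-1.575],"jaw": 0.25}
    - {"slide": [39,-193,22],"dr": [0,0,-1.575],"jaw": 0.25}

```text
t: 16.55
tool_pos: [0.5416, -0.057, 0.3069]
orientation: [-2.257, -2.184, 0.001]
force: [0.8, 0.2, -0.3]
opening: 0.0696
gripper_force: 0.0
```

```bash
python3 go.py .542,-.0575,.042,87.8; python3 - <<'E'
from h import *
snap('side','s6'); a=cv2.imread('pics/s6.png')[80:260,220:460]; cv2.imwrite('pics/s6c.png',cv2.resize(a,(640,480),interpolation=2))
P=cloud('side',np.load('pics/s6.npy'))
m=(P[...,2]>.080)&(P[...,2]<.1)&(P[...,0]>.45)&(P[...,0]<.54)&(P[...,1]>-.3)&(P[...,1]<-.2); print(m.sum(),P[m].min(0),P[m].max(0))
E
```

```text
t 16.55 grasp [ 0.5415 -0.057   0.1399] open 0.06964119144879823 gf 0.0 F [ 0.8  0.2 -0.3] q [-0.199   0.0501  1.7552  0.      1.3374 -0.1661]
.542,-.0575,.042,87.8 slide [-0.5  0.5 97.9] dr [-0.001 -0.     0.005]
55 [ 0.48643848 -0.25612145  0.08047684] [ 0.50252942 -0.23795462  0.09880058]
```

View pics/s6c.png

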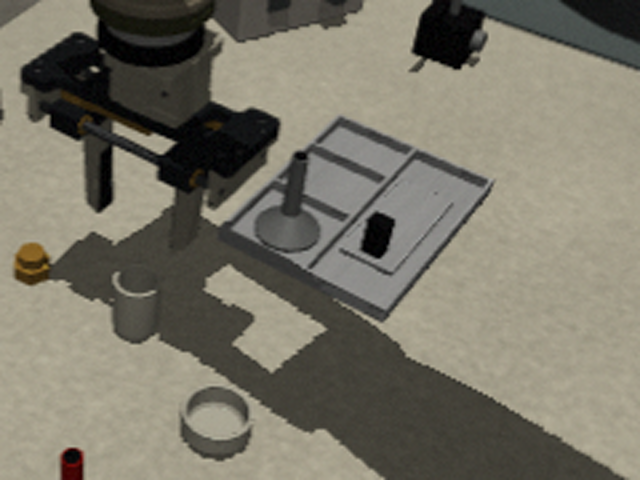

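The funnel stands upright in its compartment (290,215 in the crop). On to the crucible.

Emit:
servo_tool:
  increments:
    - {"slide": [0,0,30],"dr": [0,0,0],"jaw": 0.25}
    - {"slide": [0,0,65],"dr": [0,0,0],"jaw": 0.25}
    - {"slide": [0,0,88],"dr": [0,0,0],"jaw": 0.25}
    - {"slide": [0,0,95],"dr": [0,0,0],"jaw": 0.25}
    - {"slide": [0,0,95],"dr": [0,0,0],"jaw": 0.4}
    - {"slide": [0,0,95],"dr": [0,0,0],"jaw": 0.5}
    - {"slide": [0,0,95],"dr": [0,0,0],"jaw": 0.7}
    - {"slide": [0,0,95],"dr": [0,0,0],"jaw": 1}
    - {"slide": [0,0,95],"dr": [0,0,0],"jaw": 1}
    - {"slide": [0,0,95],"dr": [0,0,0],"jaw": 1}
  force: 20

```text
t: 17.6
tool_pos: [0.5425, -0.0572, 0.2142]
orientation: [2.259, 2.181, 0.002]
force: [-1.2, 0.8, 7.3]
opening: 0.0412
gripper_force: 20.0
```

```bash
python3 go.py .4928,-.3336,.1462,87.8 .4928,-.3336,.0563,87.8
```

```text
t 17.6 grasp [ 0.5429 -0.0573  0.0472] open 0.04116199864850389 gf 20.00357446493581 F [-1.2  0.8  7.3] q [-0.1991  0.1621  1.8181 -0.      1.1592 -0.1639]
.4928,-.3336,.1462,87.8 slide [-278.   -39.8  -99. ] dr [0.002 0.    0.003]
.4928,-.3336,.0563,87.8 slide [-277.9  -40.    -9.1] dr [0.002 0.    0.003]
```

Emit:
servo_tool:
  increments:
    - {"slide": [0,0,-8],"dr": [0,0,0],"jaw": 1}
    - {"slide": [0,0,-30],"dr": [0,0,0],"jaw": 1}
    - {"slide": [0,0,-65],"dr": [0,0,0],"jaw": 1}
    - {"slide": [0,0,-100],"dr": [0,0,0],"jaw": 1}
    - {"slide": [-10,-2,-116],"dr": [0,0,0],"jaw": 1}
    - {"slide": [-45,-7,-118],"dr": [0,0,0],"jaw": 1}
    - {"slide": [-90,-13,-118],"dr": [0,0,0],"jaw": 1}
    - {"slide": [-135,-20,-118],"dr": [0,0,0],"jaw": 1}
    - {"slide": [-180,-26,-118],"dr": [0,0,0],"jaw": 1}
    - {"slide": [-220,-32,-118],"dr": [0,0,0],"jaw": 1}
    - {"slide": [-255,-37,-118],"dr": [0,0,0],"jaw": 1}
    - {"slide": [-275,-40,-118],"dr": [0,0,0],"jaw": 1}
    - {"slide": [-278,-40,-110],"dr": [0,0,0],"jaw": 1}
    - {"slide": [-278,-40,-85],"dr": [0,0,0],"jaw": 1}
    - {"slide": [-278,-40,-55],"dr": [0,0,0],"jaw": 1}
    - {"slide": [-278,-40,-30],"dr": [0,0,0],"jaw": 1}
    - {"slide": [-278,-40,-18],"dr": [0,0,0],"jaw": 1}
    - {"slide": [-278,-40,-11],"dr": [0,0,0],"jaw": 1}
    - {"slide": [-278,-40,-9],"dr": [0,0,0],"jaw": 1}
    - {"slide": [-278,-40,-9],"dr": [0,0,0],"jaw": 1}

```text
t: 19.6
tool_pos: [0.4926, -0.3337, 0.2226]
orientation: [2.259, 2.182, 0.0]
force: [0.0, -0.6, -0.5]
opening: 0.0414
gripper_force: 20.0
```

```bash
python3 go.py .4928,-.3336,.0512,87.8; python3 - <<'E'
from h import *
snap('side','s7'); a=cv2.imread('pics/s7.png')[80:260,260:500]; cv2.imwrite('pics/s7c.png',cv2.resize(a,(640,480),interpolation=2))
E
```

```text
t 19.6 grasp [ 0.4928 -0.3338  0.0556] open 0.04142803124158663 gf 19.998432013671845 F [ 0.  -0.6 -0.5] q [-0.6815  0.274   1.6708  0.      1.1956 -0.6468]
.4928,-.3336,.0512,87.8 slide [0.1 0.2 4.4] dr [0.001 0.001 0.004]
```

View pics/s7c.png

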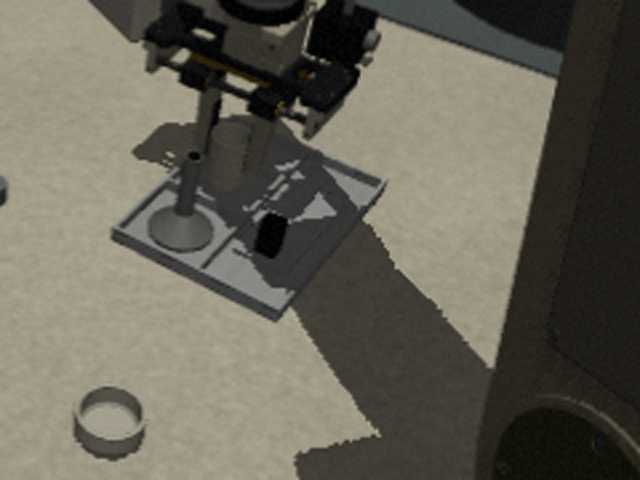

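The crucible hangs in the middle compartment (230,155 in the crop), clear of the funnel. Lowering.

Emit:
servo_tool:
  increments:
    - {"slide": [0,0,2],"dr": [0,0,0],"jaw": 1}
    - {"slide": [0,0,3],"dr": [0,0,0],"jaw": 1}
    - {"slide": [0,0,4],"dr": [0,0,0],"jaw": 1}
    - {"slide": [0,0,4.5],"dr": [0,0,0],"jaw": 1}
    - {"slide": [0,0,4.5],"dr": [0,0,0],"jaw": 1}

```text
t: 20.15
tool_pos: [0.4924, -0.3337, 0.2182]
orientation: [2.259, 2.182, 0.0]
force: [-2.0, 1.6, 6.1]
opening: 0.0411
gripper_force: 20.0
```

Emit:
servo_tool:
  increments:
    - {"slide": [0,0,0],"dr": [0,0,0],"jaw": 0.4}
    - {"slide": [0,0,0],"dr": [0,0,0],"jaw": 0.3}
    - {"slide": [0,0,0],"dr": [0,0,0],"jaw": 0.3}
    - {"slide": [0,0,-20],"dr": [0,0,0],"jaw": 0.3}
    - {"slide": [0,0,-60],"dr": [0,0,0],"jaw": 0.3}
    - {"slide": [0,0,-100],"dr": [0,0,0],"jaw": 0.3}
    - {"slide": [0,0,-110],"dr": [0,0,0],"jaw": 0.5}
    - {"slide": [0,0,-110],"dr": [0,0,0],"jaw": 0.5}

```text
t: 20.95
tool_pos: [0.4929, -0.3341, 0.33]
orientation: [2.256, 2.179, 0.001]
force: [-0.2, -0.2, 0.6]
opening: 0.0534
gripper_force: 0.0
```

```bash
python3 go.py .55,-.05,.16,50 .6725,.165,.14,15; python3 - <<'E'
from h import *
snap('side','s8')
P=cloud('side',np.load('pics/s8.npy'))
m=(P[...,2]>.058)&(P[...,2]<.075)&(P[...,0]>.45)&(P[...,0]<.54)&(P[...,1]>-.37)&(P[...,1]<-.29); print(m.sum(),P[m].min(0),P[m].max(0))
E
```

```text
t 20.95 grasp [ 0.4936 -0.3346  0.163 ] open 0.053398325680557905 gf 0.0 F [-0.2 -0.2  0.6] q [-0.6818  0.1613  1.5921  0.      1.3832 -0.6468]
.55,-.05,.16,50 slide [285.9  47.1   2.3] dr [0.005 0.002 0.663]
.6725,.165,.14,15 slide [505.1 162.   22.1] dr [0.005 0.    1.274]
101 [ 0.47233573 -0.35552854  0.05802503] [ 0.51366513 -0.31022874  0.06802259]
```

```bash
python3 - <<'E'
from h import *
for n in('top','side'):
    P=cloud(n,np.load(f'pics/{n}0.npy'))
    for x0 in(.70,.73,.76,.79):
        m=(P[...,0]>x0)&(P[...,0]<x0+.03)&(P[...,1]>.08)&(P[...,1]<.25); print(n,x0,m.sum(),P[m][:,2].max())
E
```

```text
top 0.7 725 0.005853450666928883
top 0.73 718 0.004968157008040763
top 0.76 695 0.05095058976853839
top 0.79 1073 0.08962317258285113
side 0.7 687 0.004688822399644077
side 0.73 754 0.004330994012710532
side 0.76 1054 0.05108346320069268
side 0.79 1302 0.08767245712441185
```

Emit:
servo_tool:
  increments:
    - {"slide": [20,6,0],"dr": [0,0,0],"jaw": 0.55}
    - {"slide": [60,19,0],"dr": [0,0,0],"jaw": 0.55}
    - {"slide": [505,161,0],"dr": [0,0,0],"jaw": 0.55}
    - {"slide": [505,161,0],"dr": [0,0,0],"jaw": 0.55}
    - {"slide": [505,161,0],"dr": [0,0,0],"jaw": 0.55}
    - {"slide": [505,161,0],"dr": [0,0,0],"jaw": 0.55}
    - {"slide": [505,161,0],"dr": [0,0,0],"jaw": 0.55}
    - {"slide": [505,161,0],"dr": [0,0,0],"jaw": 0.55}
    - {"slide": [505,161,0],"dr": [0,0,0],"jaw": 0.55}
    - {"slide": [505,161,0],"dr": [0,0,0],"jaw": 0.55}
    - {"slide": [505,161,0],"dr": [0,0,0],"jaw": 0.55}
    - {"slide": [505,161,0],"dr": [0,0,0],"jaw": 0.55}
    - {"slide": [505,161,25],"dr": [0,0,0],"jaw": 0.55}
    - {"slide": [505,161,25],"dr": [0,0,0],"jaw": 0.55}
    - {"slide": [505,161,25],"dr": [0,0,0],"jaw": 0.55}

```text
t: 22.5
tool_pos: [0.6697, 0.1651, 0.2991]
orientation: [-2.258, -2.18, 0.008]
force: [-0.6, -0.0, 0.2]
opening: 0.0419
gripper_force: 0.0
```

```bash
python3 go.py .6725,.165,.050,87.8
```

```text
t 22.5 grasp [0.6688 0.1649 0.1321] open 0.04186367675337481 gf 0.0 F [-0.6 -0.   0.2] q [ 0.1675  0.4371  1.3182 -0.0001  1.3921  0.2026]
.6725,.165,.050,87.8 slide [ 0.1  3.2 82.1] dr [-0.006  0.001  0.003]
```

Emit:
servo_tool:
  increments:
    - {"slide": [0,1,20],"dr": [0,0,0],"jaw": 0.55}
    - {"slide": [0,1,50],"dr": [0,0,0],"jaw": 0.55}
    - {"slide": [0,1,76],"dr": [0,0,0],"jaw": 0.55}
    - {"slide": [0,1,88],"dr": [0,0,0],"jaw": 0.55}
    - {"slide": [0,1,88],"dr": [0,0,0],"jaw": 0.55}
    - {"slide": [0,1,88],"dr": [0,0,0],"jaw": 0.7}
    - {"slide": [0,1,88],"dr": [0,0,0],"jaw": 0.8}
    - {"slide": [0,1,88],"dr": [0,0,0],"jaw": 1}
    - {"slide": [0,1,88],"dr": [0,0,0],"jaw": 1}
    - {"slide": [0,1,88],"dr": [0,0,0],"jaw": 1}
    - {"slide": [0,1,88],"dr": [0,0,0],"jaw": 1}
  force: 30

```text
t: 23.6
tool_pos: [0.6724, 0.1656, 0.2159]
orientation: [2.259, 2.181, 0.003]
force: [0.4, -0.2, 6.6]
opening: 0.018
gripper_force: 30.0
```

```bash
python3 go.py .4902,-.4015,.16,87.8 .4902,-.4015,.06,87.8
```

```text
t 23.6 grasp [0.6729 0.1657 0.0489] open 0.01802420564040219 gf 30.001099705696106 F [ 0.4 -0.2  6.6] q [ 0.1675  0.5205  1.3674 -0.      1.2512  0.2025]
.4902,-.4015,.16,87.8 slide [-573.1 -162.  -111.8] dr [ 0.002 -0.     0.003]
.4902,-.4015,.06,87.8 slide [-573.1 -162.3  -11.8] dr [ 0.002 -0.     0.003]
```

Emit:
servo_tool:
  increments:
    - {"slide": [0,0,-8],"dr": [0,0,0],"jaw": 1}
    - {"slide": [0,0,-30],"dr": [0,0,0],"jaw": 1}
    - {"slide": [0,0,-65],"dr": [0,0,0],"jaw": 1}
    - {"slide": [0,0,-100],"dr": [0,0,0],"jaw": 1}
    - {"slide": [-10,-3,-118],"dr": [0,0,0],"jaw": 1}
    - {"slide": [-40,-11,-122],"dr": [0,0,0],"jaw": 1}
    - {"slide": [-80,-23,-122],"dr": [0,0,0],"jaw": 1}
    - {"slide": [-125,-35,-122],"dr": [0,0,0],"jaw": 1}
    - {"slide": [-170,-48,-122],"dr": [0,0,0],"jaw": 1}
    - {"slide": [-215,-61,-122],"dr": [0,0,0],"jaw": 1}
    - {"slide": [-260,-74,-122],"dr": [0,0,0],"jaw": 1}
    - {"slide": [-305,-86,-122],"dr": [0,0,0],"jaw": 1}
    - {"slide": [-350,-99,-122],"dr": [0,0,0],"jaw": 1}
    - {"slide": [-395,-112,-122],"dr": [0,0,0],"jaw": 1}
    - {"slide": [-440,-124,-122],"dr": [0,0,0],"jaw": 1}
    - {"slide": [-485,-137,-122],"dr": [0,0,0],"jaw": 1}
    - {"slide": [-525,-148,-122],"dr": [0,0,0],"jaw": 1}
    - {"slide": [-555,-157,-122],"dr": [0,0,0],"jaw": 1}
    - {"slide": [-570,-161,-122],"dr": [0,0,0],"jaw": 1}
    - {"slide": [-573,-162,-122],"dr": [0,0,0],"jaw": 1}

```text
t: 25.6
tool_pos: [0.4886, -0.4029, 0.3355]
orientation: [-2.262, -2.179, 0.0]
force: [0.4, 0.3, -1.5]
opening: 0.0173
gripper_force: 30.0
```

Emit:
servo_tool:
  increments:
    - {"slide": [0,0,0],"dr": [0,0,0],"jaw": 1}
    - {"slide": [0,0,10],"dr": [0,0,0],"jaw": 1}
    - {"slide": [0,0,40],"dr": [0,0,0],"jaw": 1}
    - {"slide": [0,0,75],"dr": [0,0,0],"jaw": 1}
    - {"slide": [0,0,98],"dr": [0,0,0],"jaw": 1}
    - {"slide": [0,0,108],"dr": [0,0,0],"jaw": 1}
    - {"slide": [0,0,112],"dr": [0,0,0],"jaw": 1}
    - {"slide": [0,0,112],"dr": [0,0,0],"jaw": 1}

```text
t: 26.4
tool_pos: [0.4903, -0.401, 0.2245]
orientation: [2.259, 2.183, 0.0]
force: [-0.4, 0.2, -1.4]
opening: 0.0174
gripper_force: 30.0
```

```bash
python3 go.py .4902,-.4015,.0529,87.8; python3 - <<'E'
from h import *
snap('side','s9'); a=cv2.imread('pics/s9.png')[80:260,260:500]; cv2.imwrite('pics/s9c.png',cv2.resize(a,(640,480),interpolation=2))
E
```

```text
t 26.4 grasp [ 0.4903 -0.401   0.0575] open 0.017404248516676903 gf 29.999455511569977 F [-0.4  0.2 -1.4] q [-0.7665  0.3662  1.553   0.0001  1.2221 -0.7325]
.4902,-.4015,.0529,87.8 slide [-0.5 -0.1  4.6] dr [0.    0.    0.004]
```

View pics/s9c.png

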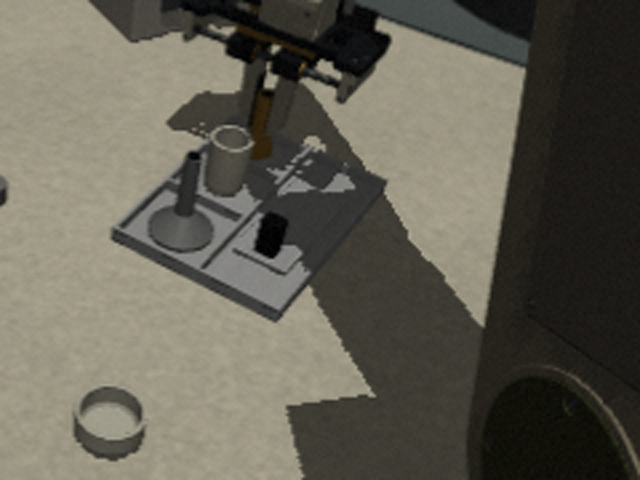

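The nozzle hangs over the smallest compartment (262,130 in the crop), with the crucible standing beside it. Lowering.

Emit:
servo_tool:
  increments:
    - {"slide": [0,0,2],"dr": [0,0,0],"jaw": 1}
    - {"slide": [0,0,3.5],"dr": [0,0,0],"jaw": 1}
    - {"slide": [0,0,4.5],"dr": [0,0,0],"jaw": 1}
    - {"slide": [0,0,5],"dr": [0,0,0],"jaw": 1}
    - {"slide": [0,0,5],"dr": [0,0,0],"jaw": 1}

```text
t: 26.95
tool_pos: [0.4899, -0.4017, 0.2199]
orientation: [2.26, 2.182, 0.0]
force: [-1.4, 1.6, 3.2]
opening: 0.0176
gripper_force: 30.0
```

Emit:
servo_tool:
  increments:
    - {"slide": [0,0,0],"dr": [0,0,0],"jaw": 0.7}
    - {"slide": [0,0,0],"dr": [0,0,0],"jaw": 0.55}
    - {"slide": [0,0,0],"dr": [0,0,0],"jaw": 0.55}
    - {"slide": [0,0,0],"dr": [0,0,0],"jaw": 0.55}
    - {"slide": [0,0,-20],"dr": [0,0,0],"jaw": 0.55}
    - {"slide": [0,0,-60],"dr": [0,0,0],"jaw": 0.55}
    - {"slide": [0,0,-100],"dr": [0,0,0],"jaw": 0.55}
    - {"slide": [0,0,-140],"dr": [0,0,0],"jaw": 0.55}
    - {"slide": [0,0,-160],"dr": [0,0,0],"jaw": 0.55}
    - {"slide": [0,0,-160],"dr": [0,0,0],"jaw": 0.55}
    - {"slide": [0,0,-160],"dr": [0,0,0],"jaw": 0.55}
    - {"slide": [0,0,-160],"dr": [0,0,0],"jaw": 0.55}

```text
t: 28.15
tool_pos: [0.4894, -0.4011, 0.3769]
orientation: [-2.258, -2.18, 0.0]
force: [0.5, -1.1, -0.7]
opening: 0.0419
gripper_force: 0.0
```

```bash
python3 go.py; python3 - <<'E'
from h import *
snap('side','s10'); a=cv2.imread('pics/s10.png')[60:260,200:466]; cv2.imwrite('pics/s10c.png',cv2.resize(a,(640,480),interpolation=2))
E
```

```text
t 28.15 grasp [ 0.489  -0.4007  0.2099] open 0.041877931823304376 gf 0.0 F [ 0.5 -1.1 -0.7] q [-0.7676  0.2333  1.4237  0.      1.488  -0.7326]
```

View pics/s10c.png

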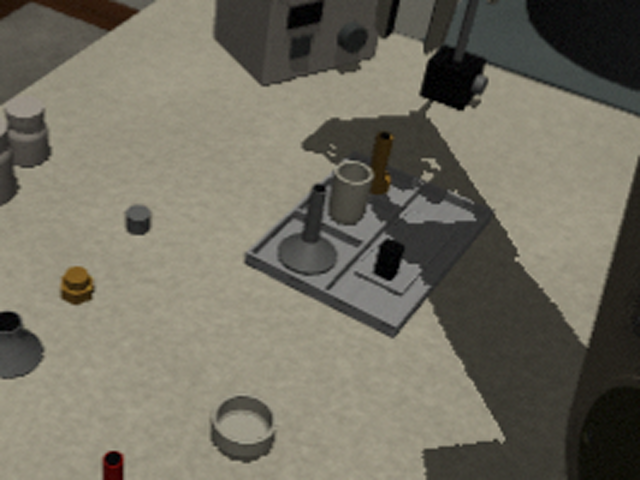

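All four parts stand in their compartments: slide handle (388,258), funnel (310,235), crucible (350,195) and nozzle (380,165). The look-alikes haven't moved, and the gripper is clear.

```bash
python3 -c "
from plant import *
print(close_job())"
```

```text
the job is handed in; nothing more can be done
None
```

The job is handed in at about 28 s of the 104 s allowed. The last picture shows the slide, funnel, crucible and nozzle in their compartments, released and upright, with the look-alikes in view unmoved; no verdict came back on hand-in.

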